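# Clip the spare gas filters into their holders

### The arm

A 6-joint arm with a two-finger parallel gripper is mounted at the origin on the work surface. World frame = base frame: x ahead of the robot, y to its left, z up, the work surface at z = 0. Lengths are in m, angles in rad, forces in N, time in s.
With the tool pointing down it reaches from about 0.35 to 0.775 m from the base axis. Payload 5.5 kg.
Tool frame: the origin (TCP) lies where the fingers leave the gripper's body, on its centre line; the fingertips stand env.tip_reach ahead of it and the grasp point (between the pads) lies 54 mm ahead of it (env.tip_reach is the distance from the TCP to the fingertips, in m); z points along the fingers, y is the line along which they close (so a half turn about z gives the same grasp; the last joint's range is limited). The gripper opens to 85 mm and grips with 20 to 120 N. Pads are 22 mm wide; open, the fingers measure 114 mm over their backs; the gripper's body (76 mm by 85 mm) begins 54 mm behind the grasp point. The pads swing forward as they close: fully open they stand 13 mm farther back than shut.
Start: joints at [-1.425, 0.313, 0.046, 1.304, 0, 1.431], TCP at [0.162, -0.552, 0.304] pointing down, gripper open.
Joint ranges: [-2.76, 2.76], [-0.86, 1.69], [-1.03, 1.26], [-2.2, 2.34], [-1.47, 1.5], [-3.14, 3.14]. Speed limits (rad/s): [2.57, 2.57, 3.14, 3.14, 3.14, 3.14].

### API

Orientations are given as a unit quaternion [w, x, y, z].
In Python, from workcell import status, optics, hand_in, env gives the robot as it stands.
- The arm moves only by the shell command python3 -m handwheel 'ROWS' [FORCE]. ROWS is a JSON object whose one key "deltas" holds a list of rows, each a list of 5 numbers: the opening, from -1 (shut) to 1 (fully open), then the shift along the tool's x, y, z in units of 40 mm (1.0 is 40 mm), then the turn about the tool's z in units of 10 degrees (1.0 is 10 degrees). In form: {"deltas": [[jaw, x, y, z, roll], ...]}. A call has 1 to 20 rows; each row shifts and turns the commanded pose from where the row before left it, along the tool's axes as they then stand; what a row does not reach is not made up. A row lasts 1/8 s, in which the tool goes at most 62.5 mm and 10.7 degrees, less where a joint would pass 70% of its speed; a pose out of reach is approached as far as the arm can. A call is refused whole if a number of a shift passes 1 or a number of a turn 1, either way. A call with a gripper value outside its range is refused whole. The fingers move at their own pace and stop on an object; FORCE is the grip in N (left out, the last holds). Time passes only in rows, so rows that do not move let the fingers close. It gives the time, the measured TCP pose, the force, the opening and the grip force at its end, in the units of the state.
- status.get_state(): the state, without advancing time (a new reading comes with each control period).
- optics.read_camera(name): name is "side" or "top"; returns a dict with "frame" (400x640x3 uint8, red, green, blue), "depth" (400x640 float32, m along the optical axis (not along the pixel's ray), 0 where there is no reading), "vfov" (degrees; the focal length in pixels is half the picture's height over the tangent of half this angle, whatever the lens; pixels are square), "cx", "cy" (the principal point, pixels), "origin" and "attitude" of the camera in the world. Camera axes: x right, y down, z forward; pixel columns grow to the right and rows downward; lengths in m; the calibration is good to about 2 mm. A picture is of the moment at which its call begins.
- hand_in(): hands the job in; it is judged then, once.
The state is a dict: "clock": time; "joint_pos": joint angles; "qvel": joint speeds; "tau": joint torques, N m; "tcp_pos": TCP position; "orientation": TCP orientation; "wrist_force": force on the tool from outside, world axes, zero at the start; "ft_torque": the same for the moment, N m; "finger_gap": finger opening in m; "grip_force": force on a finger pad.
Only numpy, scipy, OpenCV 4.12 (cv2) and the standard library are available. Lean on these libraries where they do the work, as an engineer would, in place of code of your own. Each camera call takes 0.05 s, during which the arm holds its last target. There are 200 camera calls.

### The job

Put away the three loose in-line gas filters: snap each one down from above into the clip holder made for its length (shortest in the shortest, middle in the middle, longest in the longest), so that both clips have closed over the barrel and it is fully home. Let go of them all, and leave the ball valve, the pressure gauge and the elbow fitting where they lie.

Things in the scene. Friction and masses are not known exactly. Their poses are not given: they have to be found in the camera images.
- filter_short: shortest of three loose in-line gas filters: steel barrel, diameter 20, 78 mm long, each end a hex (28 mm across flats, 12 mm long) and a brass stub (diameter 10, 6 mm long); 114 mm overall, about 200 g. Lies on a hex flat. Origin: its middle, on the axis (14 mm above the deck as it lies); x along the axis; both ends alike.
- filter_medium: middle-length of three loose in-line gas filters: steel barrel, diameter 20, 108 mm long, each end a hex (28 mm across flats, 12 mm long) and a brass stub (diameter 10, 6 mm long); 144 mm overall, about 260 g. Lies on a hex flat. Origin: its middle, on the axis (14 mm above the deck as it lies); x along the axis; both ends alike.
- filter_long: longest of three loose in-line gas filters: steel barrel, diameter 20, 138 mm long, each end a hex (28 mm across flats, 12 mm long) and a brass stub (diameter 10, 6 mm long); 174 mm overall, about 320 g. Lies on a hex flat. Origin: its middle, on the axis (14 mm above the deck as it lies); x along the axis; both ends alike.
- holder_short: shortest fixed clip holder, for the shortest filter: plate 78 x 44 x 8 mm, origin under its centre, x along it, z up. Two black clips, 10 mm wide, at x = +-24 mm: sprung jaws 62 mm high, mouth up, lips 34 mm apart, neck 15 mm at height 49. Pressed down (4 to 10 N) the barrel snaps in: axis at height 40, along x, hexes outside, end play 10 mm. Free for fingers: 38 mm between clips.
- holder_medium: middle-length fixed clip holder, for the middle-length filter: plate 108 x 44 x 8 mm, origin under its centre, x along it, z up. Two black clips, 10 mm wide, at x = +-39 mm: sprung jaws 62 mm high, mouth up, lips 34 mm apart, neck 15 mm at height 49. Pressed down (4 to 10 N) the barrel snaps in: axis at height 40, along x, hexes outside, end play 10 mm. Free for fingers: 68 mm between clips.
- holder_long: longest fixed clip holder, for the longest filter: plate 138 x 44 x 8 mm, origin under its centre, x along it, z up. Two black clips, 10 mm wide, at x = +-54 mm: sprung jaws 62 mm high, mouth up, lips 34 mm apart, neck 15 mm at height 49. Pressed down (4 to 10 N) the barrel snaps in: axis at height 40, along x, hexes outside, end play 10 mm. Free for fingers: 98 mm between clips.
- valve: bystander: loose steel ball valve, 68 x 30 mm, with a flat blue lever at 43 mm height that sticks out up to 49 mm towards its +x. Origin: centre of the underside of the valve's body, z up.
- gauge: bystander: loose round pressure gauge lying face up, diameter 54, 29 mm high, with a brass stem reaching to 51 mm from the centre towards its -x. Origin: centre of the underside of the round case.
- elbow: bystander: loose steel elbow fitting, 24 mm high, two arms with hex ends reaching 39 mm from the centre towards its +x and +y. Origin: centre of the underside of its corner block.
Mind the look-alikes: they are no part of the job. What is shaped like the filter_medium but green is not meant. Leave any orange look-alike of the holder_short alone.

How it is judged:
By the outcome, as a careful person would: the job done as asked, in the order asked, and still so for the second after the job is handed in, with the robot touching nothing.
It also fails if it takes over 106 s, if anything falls off the work surface, if the arm or the gripper's body presses on something with over 40 N, if the wrist force passes 120 N, or if a joint passes its speed limit or range.

## Working session

There is one attempt and no reset: what is moved stays moved. The work goes in short steps, Python scripts to look and compute and a shell command to move; the robot and the scene stay as the last step left them, time stands still between calls to the robot, and variables do not carry over. Pictures are saved under pics/ and viewed, at most 14 in all, crops included, and the job is handed in when it is done.

```bash
ls; mkdir -p pics; cat > h.py <<'E'
import numpy as np, cv2
from workcell import status, optics, hand_in, env
E
python3 - <<'E'
from h import *
print(env.tip_reach, status.get_state())
for n in("top","side"):
    c=optics.read_camera(n); np.savez(f"pics/{n}0.npz",**c)
    print(n,{k:c[k] for k in c if k not in("frame","depth")})
    cv2.imwrite(f"pics/{n}0.png",c["frame"][:,:,::-1])
E
```

```text
pics
0.0726 {'clock': 0.0, 'joint_pos': array([-1.42460283e+00,  3.13980153e-01,  4.49600026e-02,  1.30359139e+00,
        3.12536585e-06,  1.43120136e+00]), 'qvel': array([-0.00135894, -0.00121894,  0.00034709,  0.00024535,  0.00234844,
       -0.00184363]), 'tau': array([-2.11498759e-04, -4.80632758e+01,  2.98529667e+01,  1.95452344e-02,
       -2.43329541e-04,  2.98051823e-06]), 'tcp_pos': array([ 0.16203802, -0.55129394,  0.30301251]), 'orientation': array([-9.07608984e-04,  9.89807572e-01,  1.42408381e-01, -1.43176558e-06]), 'wrist_force': array([ 0.37841142,  0.29615297, -0.5304744 ]), 'ft_torque': array([-0.03794526,  0.00156526,  0.01924572]), 'grip_force': 0.0, 'finger_gap': 0.08546141362212696}
top {'vfov': 42.449958842464426, 'cx': 333.144304118002, 'cy': 202.9415772995632, 'origin': array([0.3720329 , 0.0126844 , 1.65750225]), 'attitude': array([-0.02021325,  0.71304647, -0.70018743,  0.0298951 ])}
side {'vfov': 57.55877088369284, 'cx': 323.449387237789, 'cy': 207.30399413322584, 'origin': array([0.37420235, 0.71450565, 0.75060172]), 'attitude': array([ 0.0226687 , -0.07985612,  0.91876672, -0.38597518])}
```

View pics/top0.png

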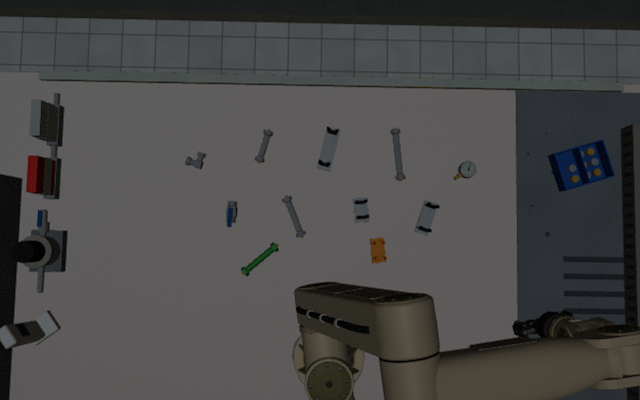

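View pics/side0.png

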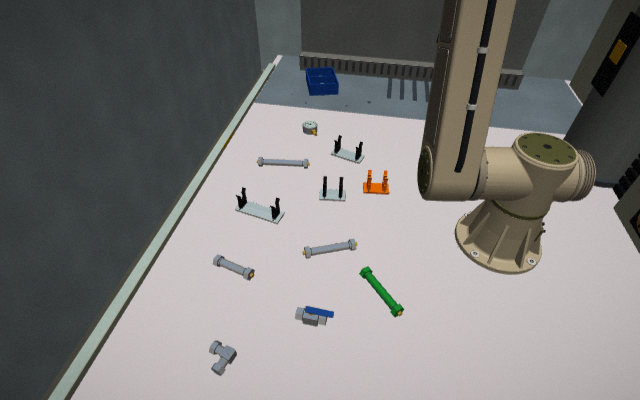

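The top view shows the filters: short (264,146), medium (293,216), long (397,154). The holders are long (328,148), short (361,209) and medium (427,217). The decoys are green (260,260) and orange (377,250). The side view shows the same items: filters at (234,267), (330,248), (283,162), holders at (260,208), (333,190), (348,152).

```bash
cat >> h.py <<'E'
from scipy.spatial.transform import Rotation as R
def ray(c,uv):
    f=200/np.tan(np.radians(c["vfov"])/2); q=np.asarray(c["attitude"])
    uv=np.atleast_2d(uv).astype(float)
    d=np.c_[(uv[:,0]-c["cx"])/f,(uv[:,1]-c["cy"])/f,np.ones(len(uv))]
    return np.asarray(c["origin"]),R.from_quat(q[[1,2,3,0]]).apply(d)
def plane(c,uv,z):
    o,d=ray(c,uv); return o+d*((z-o[2])/d[:,2])[:,None]
def tri(c1,u1,c2,u2):
    o1,d1=ray(c1,u1);o2,d2=ray(c2,u2);d1=d1[0];d2=d2[0]
    s=np.linalg.lstsq(np.c_[d1,-d2],o2-o1,rcond=None)[0]
    a=o1+s[0]*d1;b=o2+s[1]*d2
    return (a+b)/2,np.linalg.norm(a-b)
def mask(c,t=22):
    g=c["frame"].astype(np.int16); bg=cv2.medianBlur(c["frame"],101).astype(np.int16)
    return (np.abs(g-bg).max(2)>t).astype(np.uint8)
def blob(c,uv,t=22):
    """component nearest uv: pixels, centre (rect), ends along long axis"""
    n,l,s,ce=cv2.connectedComponentsWithStats(mask(c,t))
    ok=(s[:,4]>30)&(s[:,4]<4000); i=np.argmin(np.where(ok,np.hypot(*(ce-uv).T),1e9))
    p=np.argwhere(l==i)[:,::-1].astype(float)
    return p
E
python3 - <<'E'
from h import *
T=dict(np.load("pics/top0.npz"));S=dict(np.load("pics/side0.npz"))
F=dict(short=((264,146),(234,267)),medium=((293,216),(330,248)),long=((397,154),(283,162)))
for n,(a,b) in F.items():
    E=[]
    for c,uv in((T,a),(S,b)):
        p=blob(c,uv); w=plane(c,p,.014)[:,:2]
        m,sz,ang=cv2.minAreaRect(w.astype(np.float32)*1000)
        # ends in image along principal axis
        q=p-p.mean(0); v=np.linalg.svd(q,full_matrices=False)[2][0]; t=q@v
        mid=p.mean(0)+v*(t.min()+t.max())/2
        wv=np.linalg.svd(w-w.mean(0),full_matrices=False)[2][0]
        E.append(mid)
        print(n,len(p),"plane mid",np.round(m,1),np.round(sz,1),"yaw",round(np.degrees(np.arctan2(wv[1],wv[0]))%180,1))
    X,e=tri(T,E[0],S,E[1]); print("  tri",np.round(X*1000,1),"gap",round(e*1000,1))
for c,nm in((T,"t"),(S,"s")):
    m=mask(c)*255; g=c["frame"][:,:,::-1].copy()
    k=g[90:290,170:500] if nm=="t" else g[110:330,190:430]
    mm=m[90:290,170:500] if nm=="t" else m[110:330,190:430]
    big=np.vstack([cv2.resize(x,None,fx=1.5,fy=1.5) for x in(cv2.convertScaleAbs(k,alpha=1.3),cv2.cvtColor(mm,8))]) if nm=="t" else cv2.resize(k,None,fx=2.7,fy=2.7)
    cv2.imwrite(f"pics/crop_{nm}.png",big); print(big.shape)
# point cloud by depth of the holders (top)
v,u=np.mgrid[:400,:640]
o,d=ray(T,np.c_[u.ravel(),v.ravel()]); P=(o+d*T["depth"].ravel()[:,None]).reshape(400,640,3)
for n,uv in dict(long=(328,148),short=(361,209),medium=(427,217)).items():
    p=blob(T,uv).astype(int); w=P[p[:,1],p[:,0]]
    print(n,len(p),"z pct",np.round(np.percentile(w[:,2],[5,50,95])*1000,1))
E
```

```text
short 248 plane mid [669.9 217.7] [ 31.7 112.8] yaw 163.9
short 446 plane mid [667.  219.7] [ 33.8 120.9] yaw 163.1
  tri [669.  217.8   9.9] gap 3.1
medium 310 plane mid [444.4 116.8] [143.7  31.4] yaw 22.6
medium 506 plane mid [441.5 118.5] [147.4  39.9] yaw 23.0
  tri [443.6 116.7  10.8] gap 1.8
long 358 plane mid [ 651.6 -213.6] [170.9  32.4] yaw 6.6
long 387 plane mid [ 649.6 -209.8] [175.6  48.7] yaw 6.8
  tri [ 651.3 -213.7   11. ] gap 1.0
(600, 495, 3)
(594, 648, 3)
long 171 z pct [ 2.4 10.6 56. ]
short 233 z pct [ 2.1 10.7 60.3]
medium 442 z pct [ 1.7  9.2 55.7]
```

View pics/crop_t.png

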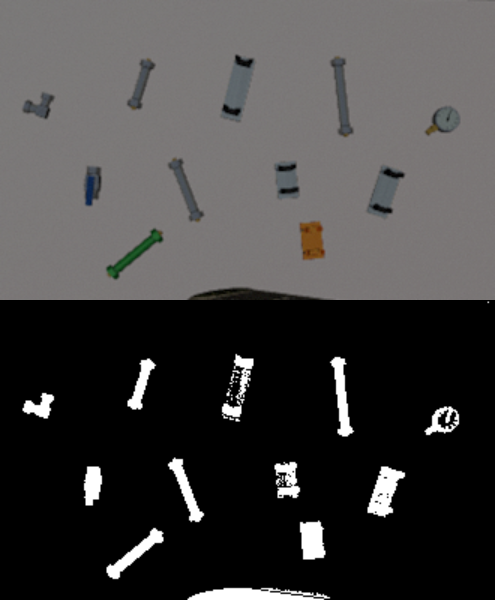

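View pics/crop_s.png

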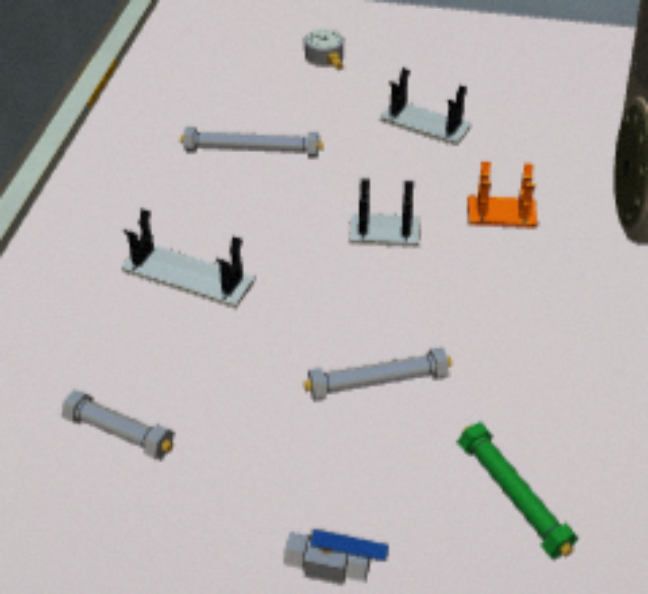

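The crops confirm the layout, with masks clean for filters. The plates are pale bluish and need their own colour mask. The black clips stand at each plate's ends.

```bash
python3 - <<'E'
from h import *
T=dict(np.load("pics/top0.npz"));S=dict(np.load("pics/side0.npz"))
print("deck/plate T",T["frame"][180,340],T["frame"][150,327],T["frame"][148,329],"S",S["frame"][230,280],S["frame"][210,258],S["frame"][211,262])
H=dict(short=((361,209),(333,190),78),medium=((427,217),(348,152),108),long=((328,148),(260,208),138))
for n,(a,b,L) in H.items():
    C=[]
    for nm,c,uv,r in(("T",T,a,30),("S",S,b,35)):
        g=cv2.GaussianBlur(c["frame"],(3,3),0).astype(int); bl=c["frame"].max(2)<45 if nm=="T" else c["frame"].max(2)<60
        v,u=np.mgrid[:400,:640]; near=np.hypot(u-uv[0],v-uv[1])<r
        pl=(g[:,:,2]-g[:,:,0]>3)&near&~bl
        k,l,s,ce=cv2.connectedComponentsWithStats(pl.astype(np.uint8)); i=1+np.argmax(s[1:,4])
        p=np.argwhere(l==i)[:,::-1].astype(float)
        w=plane(c,p,.008)[:,:2]*1000; m,sz,ang=cv2.minAreaRect(w.astype(np.float32))
        box=cv2.boxPoints((m,sz,ang)); e=box[1]-box[0]; e2=box[2]-box[1]; e=e if np.hypot(*e)>np.hypot(*e2) else e2
        print(n,nm,len(p),"plate",np.round(m,1),np.round(sz,1),"yaw",round(np.degrees(np.arctan2(e[1],e[0]))%180,1))
        k,l,s,ce=cv2.connectedComponentsWithStats((bl&near).astype(np.uint8))
        o,d=ray(c,np.c_[u.ravel(),v.ravel()]);P=(o+d*c["depth"].ravel()[:,None]).reshape(400,640,3)*1000
        for i in range(1,k):
            if s[i,4]>5:
                q=np.argwhere(l==i)[:,::-1].astype(float); z=P[l==i]
                hi=z[(z[:,2]>40)]
                x=plane(c,q,.06)[:,:2]*1000
                print("   clip px",np.round(ce[i],1),s[i,4],"bbox",s[i,:4],"z=60:",np.round(cv2.minAreaRect(x.astype(np.float32))[0],1),"depthpts>40:",len(hi),np.round(hi.mean(0),1) if len(hi) else "", np.round((hi.min(0)+hi.max(0))/2,1) if len(hi) else "", "zmax",round(z[:,2].max(),1))
E
```

```text
deck/plate T [94 93 90] [73 79 83] [73 81 82] S [205 197 200] [171 185 188] [174 187 190]
short T 197 plate [479.8 -97.1] [58.3 42.3] yaw 6.8
   clip px [360.3 201.7] 35 bbox [355 200  12   4] z=60: [490.7 -93.4] depthpts>40: 15 [492.9 -95.8  54.6] [492.6 -94.8  54.5] zmax 65.8
   clip px [362.3 216.7] 37 bbox [356 215  13   4] z=60: [444.2 -98.9] depthpts>40: 18 [ 446.3 -100.9   54.2] [ 445.8 -100.2   55.6] zmax 66.4
short S 203 plate [468.2 -94.6] [75.  43.6] yaw 5.1
   clip px [324.2 186.7] 55 bbox [323 177   4  20] z=60: [488.1 -66.3] depthpts>40: 31 [491.7 -93.1  50.6] [491.6 -92.5  50.6] zmax 60.9
   clip px [340.4 186.8] 60 bbox [339 177   4  21] z=60: [441.9 -73.2] depthpts>40: 36 [ 444.2 -100.7   50.8] [443.6 -99.1  50.3] zmax 60.4
medium T 331 plate [ 448.3 -307.1] [ 41.7 103.2] yaw 161.9
   clip px [431.8 205.5] 50 bbox [426 202  13   7] z=60: [ 483.1 -316.4] depthpts>40: 20 [ 485.4 -321.1   54.6] [ 486.6 -319.9   53.6] zmax 65.0
   clip px [423.8 228.8] 44 bbox [417 226  14   6] z=60: [ 410.7 -290.6] depthpts>40: 18 [ 409.1 -279.3  143.2] [ 395.6 -149.4  851. ] zmax 1657.
[... 602 characters left out ...]
] [443.6 -99.1  50.5] zmax 60.4
long T 438 plate [663.3  10.7] [ 41.7 131.5] yaw 167.1
   clip px [331.9 130.9] 53 bbox [327 127  12   8] z=60: [ 7.13e+02 -6.00e-01] depthpts>40: 18 [718.6  -1.6  53.8] [719.2  -2.   52. ] zmax 59.8
   clip px [323.8 163.3] 46 bbox [318 160  12   7] z=60: [609.9  23.9] depthpts>40: 17 [614.   22.1  54.2] [613.7  22.7  54.6] zmax 61.9
long S 419 plate [663.3  12.8] [ 44.3 136.3] yaw 167.5
   clip px [241.8 199. ] 106 bbox [237 188  10  21] z=60: [705.   23.6] depthpts>40: 31 [704.   20.1  73.9] [547.8 348.6 395.5] zmax 750.6
   clip px [275.4 209.1] 107 bbox [271 198   9  21] z=60: [604.1  45.2] depthpts>40: 37 [609.9  20.5  51. ] [610.7  22.7  50. ] zmax 59.3
```

```bash
cat > go.py <<'E'
import sys
from h import *
# go.py x y z(mm) yaw(deg of tool x): turn first, then shift in the turned tool frame (tool z down)
x,y,z,yaw=map(float,sys.argv[1:5]); s=status.get_state(); p=s["tcp_pos"]*1000; w=s["orientation"]
X=R.from_quat(w[[1,2,3,0]]).apply([1,0,0]); a=np.degrees(np.arctan2(X[1],X[0]))
roll=-((yaw-a+180)%360-180)/10
t=np.radians(yaw); d=np.array([x,y,z])-p
sh=np.array([d[0]*np.cos(t)+d[1]*np.sin(t), d[0]*np.sin(t)-d[1]*np.cos(t), -d[2]])/40
print("t",round(s["clock"],2),"tcp",p.round(1),"yaw",round(a,2),"F",s["wrist_force"].round(1),"gap",round(s["finger_gap"]*1000,1),"grip",round(s["grip_force"],1))
print("roll",round(roll,2),"shift units",sh.round(2),"min rows",int(np.ceil(max(abs(sh).max(),np.linalg.norm(sh)*40/60))))
E
python3 go.py 669 218 200 163.6
```

```text
t 0.1 tcp [ 162.  -551.3  303.1] yaw 16.37 F [-0.5  0.1 -0.4] gap 85.4 grip 0.0
roll -14.72 shift units [-6.73 22.03  2.58] min rows 23
```

```bash
python3 -m handwheel '{"deltas":[[1,0,0,0,-0.98],[1,0,0,0,-0.98],[1,0,0,0,-0.98],[1,0,0,0,-0.98],[1,0,0,0,-0.98],[1,0,0,0,-0.98],[1,0,0,0,-0.98],[1,0,0,0,-0.98],[1,0,0,0,-0.98],[1,0,0,0,-0.98],[1,0,0,0,-0.98],[1,0,0,0,-0.98],[1,0,0,0,-0.98],[1,0,0,0,-0.98],[1,0,0,0,-0.98]]}' 60
python3 -m handwheel '{"deltas":[[1,-0.26,0.85,0.1,0],[1,-0.26,0.85,0.1,0],[1,-0.26,0.85,0.1,0],[1,-0.26,0.85,0.1,0],[1,-0.26,0.85,0.1,0],[1,-0.26,0.85,0.1,0],[1,-0.26,0.85,0.1,0],[1,-0.26,0.85,0.1,0],[1,-0.26,0.85,0.1,0],[1,-0.26,0.85,0.1,0],[1,-0.26,0.85,0.1,0],[1,-0.26,0.85,0.1,0],[1,-0.26,0.85,0.1,0],[1,-0.26,0.85,0.1,0],[1,-0.26,0.85,0.1,0],[1,-0.26,0.85,0.1,0],[1,-0.26,0.85,0.1,0],[1,-0.26,0.85,0.1,0],[1,-0.26,0.85,0.1,0]]}'
python3 go.py 669 218 120 163.6
```

```text
clock: 1.98
tcp_pos: [0.1621, -0.5514, 0.3034]
orientation: [-0.0, 0.142, 0.99, 0.001]
wrist_force: [-0.4, 0.8, 0.5]
finger_gap: 0.0851
grip_force: 0.0
clock: 4.35
tcp_pos: [0.5366, 0.0119, 0.2273]
orientation: [-0.0, 0.145, 0.99, -0.0]
wrist_force: [-0.4, -0.3, 0.1]
finger_gap: 0.0856
grip_force: 0.0
t 4.35 tcp [536.6  11.9 227.3] yaw 163.38 F [-0.4 -0.3  0.1] gap 85.6 grip 0.0
roll -0.02 shift units [-1.72  5.88  2.68] min rows 6
```

```bash
python3 -m handwheel '{"deltas":[[1,-0.25,0.84,0.2,0],[1,-0.25,0.84,0.2,0],[1,-0.25,0.84,0.2,0],[1,-0.25,0.84,0.2,0],[1,-0.25,0.84,0.2,0],[1,-0.24,0.84,0.2,0],[1,-0.23,0.84,0.2,0],[1,0,0,0.6,0],[1,0,0,0.6,0],[1,0,0,0,0]]}'
python3 go.py 669 218 77 163.6
```

```text
clock: 5.6
tcp_pos: [0.6675, 0.2162, 0.1207]
orientation: [-0.003, 0.144, 0.99, -0.001]
wrist_force: [-0.4, -0.3, -0.5]
finger_gap: 0.0855
grip_force: 0.0
t 5.6 tcp [667.5 216.2 120.7] yaw 163.39 F [-0.4 -0.3 -0.5] gap 85.5 grip 0.0
roll -0.02 shift units [-0.02  0.05  1.09] min rows 2
```

```bash
python3 -m handwheel '{"deltas":[[1,-0.02,0.05,0.55,0],[1,0,0,0.54,0],[1,0,0,0,0],[-1,0,0,0,0],[-1,0,0,0,0],[-1,0,0,0,0],[-1,0,0,0,0],[-1,0,0,0,0],[-1,0,0,0,0]]}' 60
python3 go.py 468.3 -96 220 186.3
```

```text
clock: 6.72
tcp_pos: [0.6712, 0.2182, 0.0812]
orientation: [0.001, 0.145, 0.989, 0.0]
wrist_force: [-1.0, -0.1, 5.3]
finger_gap: 0.0171
grip_force: 59.0
t 6.72 tcp [671.2 218.2  81.2] yaw 163.38 F [-1.  -0.1  5.3] gap 17.1 grip 59.0
roll -2.29 shift units [ 5.9  -7.25 -3.47] min rows 8
```

```bash
python3 - <<'E'
from h import *
c=optics.read_camera("side"); g=c["frame"][:,:,::-1]
cv2.imwrite("pics/g1.png",cv2.resize(g[150:310,140:340],None,fx=3.5,fy=3.5,interpolation=cv2.INTER_CUBIC))
s=status.get_state();print(env.tip_reach,s["tcp_pos"],s["wrist_force"],s["finger_gap"])
E
```

```text
0.0726 [0.67128075 0.21824642 0.08126352] [-0.4075309   0.24369873  5.5480287 ] 0.017749563536362273
```

View pics/g1.png

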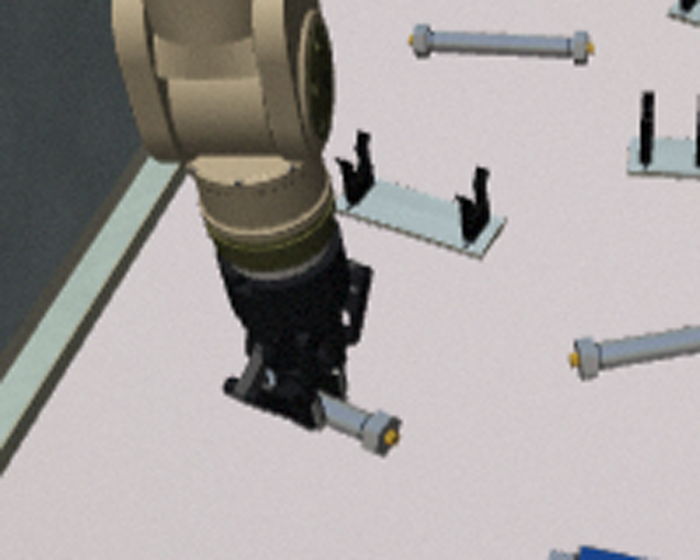

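It shows the filter's barrel gripped between the fingers at about (330,400), with the hex end at (385,432) free. I'll lift it and carry it to the short holder.

```bash
python3 -m handwheel '{"deltas":[[-1,0,0,-0.5,0],[-1,0,0,-0.9,0],[-1,0,0,-0.9,0],[-1,0,0,-0.8,0],[-1,0,0,0,-0.76],[-1,0,0,0,-0.76],[-1,0,0,0,-0.77],[-1,0,0,0,0]]}'
python3 go.py 468.3 -96 200 186.3
```

```text
clock: 7.78
tcp_pos: [0.6705, 0.218, 0.2033]
orientation: [-0.001, -0.054, 0.999, -0.0]
wrist_force: [0.6, -0.2, -2.2]
finger_gap: 0.0174
grip_force: 58.7
t 7.78 tcp [670.5 218.  203.3] yaw -173.81 F [ 0.6 -0.2 -2.2] gap 17.4 grip 58.7
roll -0.01 shift units [ 5.88 -7.25  0.08] min rows 8
```

```bash
python3 -m handwheel '{"deltas":[[-1,0.59,-0.73,0,0],[-1,0.59,-0.73,0,0],[-1,0.59,-0.73,0,0],[-1,0.59,-0.73,0,0],[-1,0.59,-0.73,0,0],[-1,0.59,-0.73,0,0],[-1,0.59,-0.73,0,0],[-1,0.59,-0.73,0,0],[-1,0.59,-0.73,0,0],[-1,0.57,-0.68,0,0],[-1,0,0,0.5,0],[-1,0,0,0,0]]}'
python3 go.py 468.3 -96 135 186.3
python3 - <<'E'
from h import *
for n,(a,b,k,l) in dict(side=(120,270,250,450),top=(160,260,290,420)).items():
    c=optics.read_camera(n); np.savez(f"pics/{n}1.npz",**c); g=c["frame"][:,:,::-1]
    cv2.imwrite(f"pics/{n}1.png",cv2.resize(g[a:b,k:l],None,fx=3.5,fy=3.5,interpolation=cv2.INTER_CUBIC))
E
```

```text
clock: 9.28
tcp_pos: [0.4674, -0.0958, 0.1832]
orientation: [-0.001, -0.053, 0.999, 0.001]
wrist_force: [-0.2, -0.9, -1.7]
finger_gap: 0.0176
grip_force: 58.9
t 9.28 tcp [467.4 -95.8 183.2] yaw -173.9 F [-0.2 -0.9 -1.7] gap 17.6 grip 58.9
roll -0.02 shift units [-0.02 -0.01  1.2 ] min rows 2
```

View pics/side1.png

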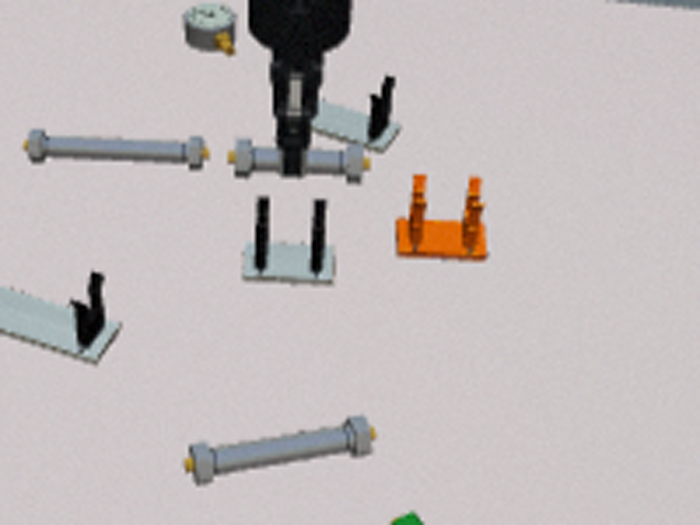

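The side view shows the held filter, brass stubs at crop (232,157) and (368,163), midpoint about 300. The clips are at 262 and 320, midpoint 291, so there may be an axial offset. I'll measure it.

```bash
cat >> h.py <<'E'
def brass(c,box):
    """brass stub blobs inside box (u0,v0,u1,v1)"""
    h=cv2.cvtColor(c["frame"],cv2.COLOR_RGB2HSV); m=((h[:,:,0]>14)&(h[:,:,0]<32)&(h[:,:,1]>90)&(h[:,:,2]>50)).astype(np.uint8)
    z=np.zeros_like(m);u0,v0,u1,v1=box;z[v0:v1,u0:u1]=m[v0:v1,u0:u1]
    n,l,s,ce=cv2.connectedComponentsWithStats(z); return [(ce[i].round(1),s[i,4]) for i in range(1,n) if s[i,4]>1]
E
python3 - <<'E'
from h import *
S=dict(np.load("pics/side1.npz"));T=dict(np.load("pics/top1.npz"))
b=brass(S,(305,150,375,180)); print(b)
for z in(.112,.116,.12): print(z,[(plane(S,e[0],z)[0]*1000).round(1) for e in b])
bt=brass(T,(290,160,420,260)); print("top",bt,[(plane(T,e[0],.116)[0]*1000).round(1) for e in bt])
E
```

```text
[(array([308.4, 163.2]), np.int32(5)), (array([315.5, 164. ]), np.int32(6)), (array([354.4, 166.2]), np.int32(5)), (array([369.5, 174. ]), np.int32(2))]
0.112 [array([539.9, -97.2, 112. ]), array([519.4, -97.4, 112. ]), array([ 409.3, -108.3,  112. ]), array([364.5, -81.6, 112. ])]
0.116 [array([538.9, -92.1, 116. ]), array([518.5, -92.3, 116. ]), array([ 409.1, -103.2,  116. ]), array([364.6, -76.6, 116. ])]
0.12 [array([537.8, -87. , 120. ]), array([517.6, -87.2, 120. ]), array([408.9, -98. , 120. ]), array([364.6, -71.6, 120. ])]
top [(array([400.7, 179.3]), np.int32(3)), (array([301.3, 236.3]), np.int32(3)), (array([384., 254.]), np.int32(3))] [array([ 557., -210.,  116.]), array([380.1,  85.8, 116. ]), array([ 331.8, -161.9,  116. ])]
```

View pics/top1.png

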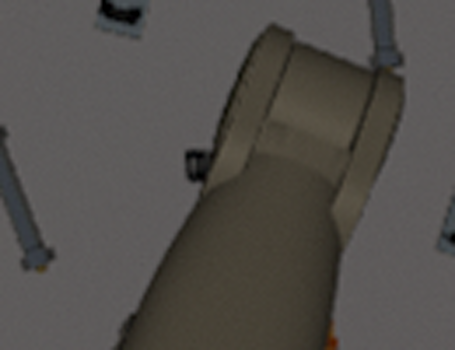

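The top view is blocked by the arm. The side measurement puts the filter's middle about 4 mm short of the holder's centre in x. I'll correct that and lower.

```bash
python3 -m handwheel '{"deltas":[[-1,-0.11,0.01,0.4,0],[-1,0,0,0.5,0],[-1,0,0,0.4,0],[-1,0,0,0,0]]}'
python3 go.py 472 -96 103 186.3
```

```text
clock: 9.88
tcp_pos: [0.4724, -0.0942, 0.1307]
orientation: [-0.001, -0.055, 0.998, 0.001]
wrist_force: [-0.0, -0.4, -1.2]
finger_gap: 0.0177
grip_force: 58.9
t 9.88 tcp [472.4 -94.2 130.7] yaw -173.69 F [-0.  -0.4 -1.2] gap 17.7 grip 58.9
roll 0.0 shift units [ 0.01 -0.04  0.69] min rows 1
```

```bash
python3 -m handwheel '{"deltas":[[-1,0,0,0.15,0],[-1,0,0,0.15,0],[-1,0,0,0.1,0],[-1,0,0,0,0]]}'
python3 go.py 472 -96 103 186.3
```

```text
clock: 10.38
tcp_pos: [0.4743, -0.0952, 0.117]
orientation: [0.001, -0.055, 0.998, -0.0]
wrist_force: [2.3, 1.3, -0.1]
finger_gap: 0.0174
grip_force: 59.0
t 10.38 tcp [474.3 -95.2 117. ] yaw -173.72 F [ 2.3  1.3 -0.1] gap 17.4 grip 59.0
roll -0.0 shift units [ 0.06 -0.01  0.35] min rows 1
```

```bash
python3 - <<'E'
from h import *
c=optics.read_camera("side"); g=c["frame"][:,:,::-1]
cv2.imwrite("pics/s2.png",cv2.resize(g[150:225,290:390],None,fx=7,fy=7,interpolation=cv2.INTER_CUBIC))
print(brass(c,(290,150,390,225)))
E
```

```text
[(array([308.4, 163.2]), np.int32(5)), (array([369.5, 174. ]), np.int32(2)), (array([384.5, 175. ]), np.int32(2)), (array([370., 177.]), np.int32(3)), (array([313., 182.]), np.int32(3)), (array([349.8, 184. ]), np.int32(4)), (array([374.5, 183. ]), np.int32(2)), (array([384.5, 185. ]), np.int32(2)), (array([365., 191.]), np.int32(3)), (array([385., 192.]), np.int32(3))]
```

View pics/s2.png

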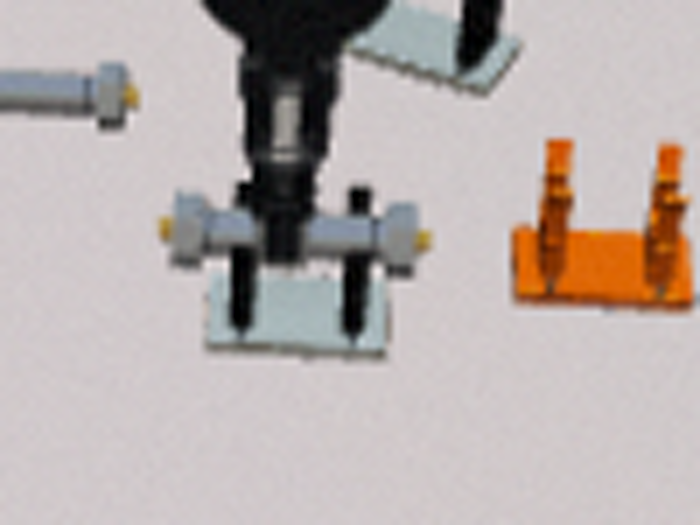

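It shows the barrel entering the mouths of both clips at crop (243,230) and (360,235). The filter middle is about 2 mm towards +x, so I'll correct and press.

```bash
python3 -m handwheel '{"deltas":[[-1,0.06,0,0,0],[-1,0,0,0.1,0],[-1,0,0,0.1,0],[-1,0,0,0.1,0],[-1,0,0,0,0]]}' 90
python3 go.py 471 -96 107 186.3
```

```text
clock: 11.05
tcp_pos: [0.4699, -0.0951, 0.1069]
orientation: [-0.0, -0.055, 0.998, -0.0]
wrist_force: [-10.0, 2.8, 31.4]
finger_gap: 0.0163
grip_force: 93.1
t 11.05 tcp [469.9 -95.1 106.9] yaw -173.72 F [-10.    2.8  31.4] gap 16.3 grip 93.1
roll -0.0 shift units [-0.02 -0.02 -0.  ] min rows 1
```

```bash
python3 - <<'E'
from h import *
c=optics.read_camera("side"); g=c["frame"][:,:,::-1]
cv2.imwrite("pics/s3.png",cv2.resize(g[150:225,290:390],None,fx=7,fy=7,interpolation=cv2.INTER_CUBIC))
E
```

```text
(no output)
```

View pics/s3.png

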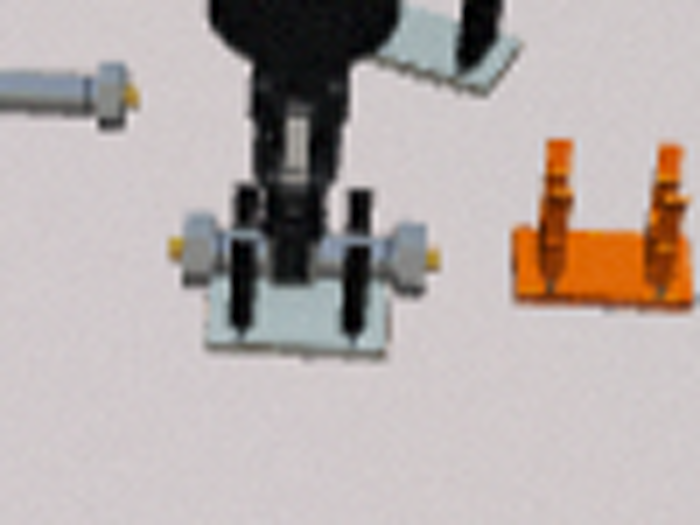

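The barrel is now behind the front jaws and level, and 31 N suggests it is bottomed. I'll let go, retreat a little, and measure its height.

```bash
python3 -m handwheel '{"deltas":[[-1,0,0,-0.06,0],[1,0,0,0,0],[1,0,0,0,0],[1,0,0,0,0],[1,0,0,0,0],[1,0,0,-0.5,0],[1,0,0,-0.9,0],[1,0,0,-0.8,0],[1,0,0,0,0]]}' 60
python3 go.py 443 117.2 200 202.8
python3 - <<'E'
from h import *
c=optics.read_camera("side"); g=c["frame"][:,:,::-1]
cv2.imwrite("pics/s4.png",cv2.resize(g[150:225,290:390],None,fx=7,fy=7,interpolation=cv2.INTER_CUBIC))
b=[e for e in brass(c,(305,175,362,195))]; print(b)
o,d=ray(c,[e[0] for e in b])
for y in(-.096,-.1): print([((o+q*((y-o[1])/q[1]))*1000).round(1) for q in d])
E
```

```text
clock: 12.22
tcp_pos: [0.4723, -0.0958, 0.1971]
orientation: [0.002, -0.055, 0.998, -0.001]
wrist_force: [0.4, 0.0, 0.0]
finger_gap: 0.0855
grip_force: 0.0
t 12.22 tcp [472.3 -95.8 197.1] yaw -173.72 F [0.4 0.  0. ] gap 85.5 grip 0.0
roll -1.65 shift units [-1.39  5.19 -0.07] min rows 6
[(array([314.5, 185. ]), np.int32(6)), (array([351.5, 186.5]), np.int32(4))]
[array([521.8, -96. ,  33.8]), array([411.3, -96. ,  45.9])]
[array([ 522.5, -100. ,   30.2]), array([ 411.5, -100. ,   42.4])]
```

View pics/s4.png

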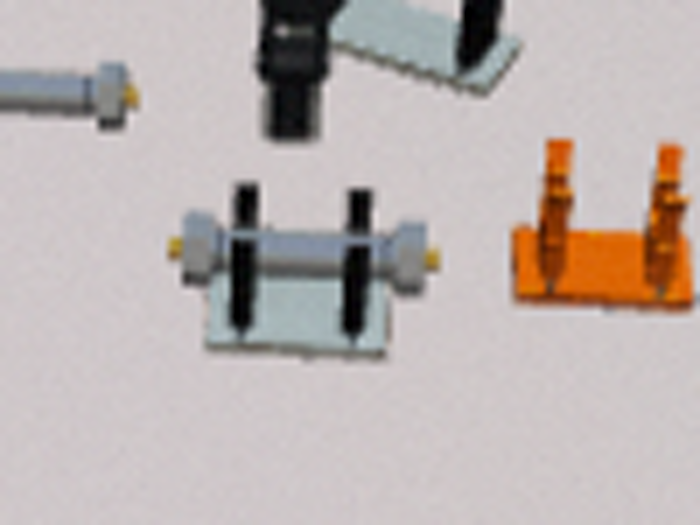

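It rests in both clips, level with the plate, stubs at crop (174,247) and (432,259). The triangulated axis height is about 40 mm, so the short filter is home. Next is the medium filter.

```bash
python3 -m handwheel '{"deltas":[[1,0,0,0,-0.83],[1,0,0,0,-0.82],[1,-0.2,0.74,0,0],[1,-0.2,0.74,0,0],[1,-0.2,0.74,0,0],[1,-0.2,0.74,0,0],[1,-0.2,0.74,0,0],[1,-0.2,0.74,0.3,0],[1,-0.19,0.75,0.7,0],[1,0,0,0.9,0],[1,0,0,0,0]]}'
python3 go.py 443 117.2 83 202.7
```

```text
clock: 13.65
tcp_pos: [0.4383, 0.1178, 0.1155]
orientation: [-0.004, -0.198, 0.98, 0.0]
wrist_force: [0.2, -0.4, 0.0]
finger_gap: 0.0852
grip_force: 0.0
t 13.65 tcp [438.3 117.8 115.5] yaw -157.17 F [ 0.2 -0.4  0. ] gap 85.2 grip 0.0
roll 0.01 shift units [-0.1  -0.06  0.81] min rows 1
```

```bash
python3 -m handwheel '{"deltas":[[1,-0.1,-0.06,0.4,0],[1,0,0,0.4,0],[1,0,0,0,0],[-1,0,0,0,0],[-1,0,0,0,0],[-1,0,0,0,0],[-1,0,0,0,0],[-1,0,0,0,0],[-1,0,0,0,0]]}' 60
python3 go.py 447.3 -305.5 200 161
```

```text
clock: 14.78
tcp_pos: [0.4464, 0.1172, 0.0875]
orientation: [0.0, -0.198, 0.98, 0.0]
wrist_force: [-2.1, 1.2, 7.8]
finger_gap: 0.0162
grip_force: 58.5
t 14.78 tcp [446.4 117.2  87.5] yaw -157.22 F [-2.1  1.2  7.8] gap 16.2 grip 58.5
roll 4.18 shift units [-3.46 -9.98 -2.81] min rows 10
```

The readings come before the arm has settled, and this grip is high on the barrel. I'll regrip lower.

```bash
python3 -m handwheel '{"deltas":[[1,0,0,0,0],[1,0,0,0,0],[1,0,0,0,0],[1,0.06,0.03,0.15,0],[1,0,0,0,0],[1,0,0,0,0]]}' 60
python3 go.py 443 117.2 78 202.7
```

```text
clock: 15.52
tcp_pos: [0.4434, 0.1172, 0.0805]
orientation: [-0.0, -0.197, 0.98, -0.0]
wrist_force: [0.2, -0.9, -0.6]
finger_gap: 0.0854
grip_force: 0.0
t 15.53 tcp [443.4 117.2  80.5] yaw -157.23 F [ 0.2 -0.9 -0.6] gap 85.4 grip 0.0
roll 0.01 shift units [0.01 0.   0.06] min rows 1
```

```bash
python3 -m handwheel '{"deltas":[[1,0,0,0.1,0],[-1,0,0,0,0],[-1,0,0,0,0],[-1,0,0,0,0],[-1,0,0,0,0],[-1,0,0,0,0],[-1,0,0,0,0]]}' 60
python3 go.py 447.3 -305.5 200 161
```

```text
clock: 16.4
tcp_pos: [0.4437, 0.1172, 0.077]
orientation: [0.0, -0.197, 0.98, -0.0]
wrist_force: [-0.6, -0.4, 5.4]
finger_gap: 0.0174
grip_force: 58.6
t 16.4 tcp [443.7 117.2  77. ] yaw -157.23 F [-0.6 -0.4  5.4] gap 17.4 grip 58.6
roll 4.18 shift units [-3.53 -9.96 -3.08] min rows 10
```

```bash
python3 -m handwheel '{"deltas":[[-1,0,0,-0.5,0],[-1,0,0,-0.9,0],[-1,0,0,-0.9,0],[-1,0,0,-0.8,0],[-1,0,0,0,0.83],[-1,0,0,0,0.83],[-1,0,0,0,0.84],[-1,0,0,0,0.84],[-1,0,0,0,0.84],[-1,0,0,0,0],[-1,0,0,0,0]]}'
python3 go.py 447.3 -305.5 200 161
```

```text
clock: 17.77
tcp_pos: [0.4433, 0.1172, 0.2003]
orientation: [-0.0, 0.164, 0.986, -0.0]
wrist_force: [0.2, -0.6, -1.5]
finger_gap: 0.0179
grip_force: 59.0
t 17.77 tcp [443.3 117.2 200.3] yaw 161.11 F [ 0.2 -0.6 -1.5] gap 17.9 grip 59.0
roll 0.01 shift units [-3.54 -9.96  0.01] min rows 10
```

```bash
python3 -m handwheel '{"deltas":[[-1,-0.29,-0.83,0,0],[-1,-0.29,-0.83,0,0],[-1,-0.29,-0.83,0,0],[-1,-0.3,-0.83,0,0],[-1,-0.3,-0.83,0,0],[-1,-0.3,-0.83,0,0],[-1,-0.3,-0.83,0,0],[-1,-0.3,-0.83,0,0],[-1,-0.3,-0.83,0,0],[-1,-0.3,-0.83,0,0],[-1,-0.29,-0.83,0,0],[-1,-0.28,-0.83,0.5,0],[-1,0,0,0.5,0],[-1,0,0,0,0],[-1,0,0,0,0]]}'
python3 go.py 447.3 -305.5 127 161
python3 - <<'E'
from h import *
c=optics.read_camera("side"); g=c["frame"][:,:,::-1]
cv2.imwrite("pics/s5.png",cv2.resize(g[95:185,300:410],None,fx=6.5,fy=6.5,interpolation=cv2.INTER_CUBIC))
z=(status.get_state()["tcp_pos"][2]-.063)
for e in brass(c,(315,100,395,160)): print(e,(plane(c,e[0],z)[0]*1000).round(1))
E
```

```text
clock: 19.65
tcp_pos: [0.4476, -0.3054, 0.1611]
orientation: [0.0, 0.165, 0.986, -0.0]
wrist_force: [0.1, -0.1, -2.2]
finger_gap: 0.0173
grip_force: 59.2
t 19.65 tcp [ 447.6 -305.4  161.1] yaw 161.04 F [ 0.1 -0.1 -2.2] gap 17.3 grip 59.2
roll 0.0 shift units [ 0.01 -0.01  0.85] min rows 1
(array([329. , 125.5]), np.int32(2)) [ 515.7 -326.5   98.5]
(array([315.2, 132.8]), np.int32(8)) [ 552.7 -274.8   98.5]
(array([368. , 137.3]), np.int32(7)) [ 382.9 -282.2   98.5]
```

View pics/s5.png

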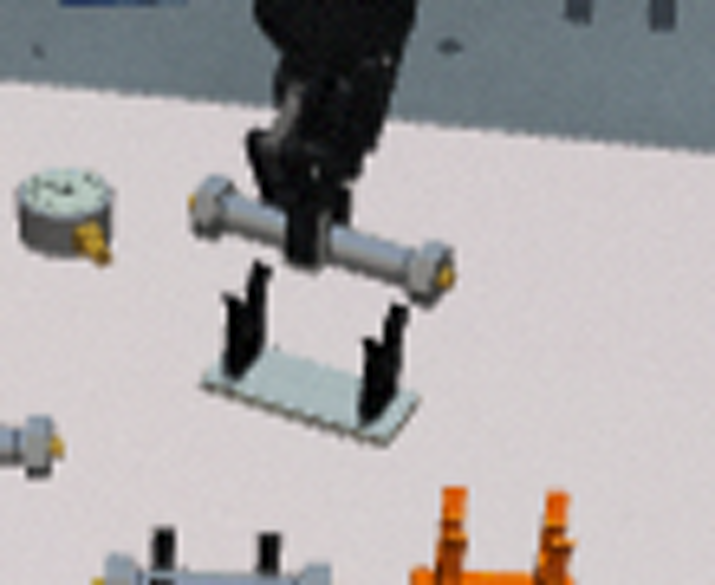

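It shows the medium filter held above the medium holder, stubs at crop (192,203) and (446,277), parallel to the clips. The measured middle is (449,-304), well placed. Lowering it now.

```bash
python3 -m handwheel '{"deltas":[[-1,0,0,0.4,0],[-1,0,0,0.4,0],[-1,0,0,0.15,0],[-1,0,0,0.15,0],[-1,0,0,0,0]]}'
python3 go.py 447.3 -305.5 103 161
```

```text
clock: 20.32
tcp_pos: [0.4481, -0.3064, 0.1169]
orientation: [0.001, 0.165, 0.986, -0.001]
wrist_force: [0.6, -2.3, -1.2]
finger_gap: 0.018
grip_force: 59.3
t 20.32 tcp [ 448.1 -306.4  116.9] yaw 160.98 F [ 0.6 -2.3 -1.2] gap 18.0 grip 59.3
roll -0.0 shift units [0.03 0.01 0.35] min rows 1
```

```bash
python3 -m handwheel '{"deltas":[[-1,0,0,0.1,0],[-1,0,0,0.1,0],[-1,0,0,0.1,0],[-1,0,0,0.05,0],[-1,0,0,0,0]]}' 90
python3 go.py 447.3 -305.5 103 161
```

```text
clock: 20.95
tcp_pos: [0.4471, -0.3057, 0.103]
orientation: [-0.0, 0.165, 0.986, -0.0]
wrist_force: [-3.3, -2.2, 4.5]
finger_gap: 0.017
grip_force: 89.2
t 20.95 tcp [ 447.1 -305.7  103. ] yaw 160.97 F [-3.3 -2.2  4.5] gap 17.0 grip 89.2
roll -0.0 shift units [-0.    0.01  0.  ] min rows 1
```

```bash
python3 -m handwheel '{"deltas":[[-1,0,0,0.05,0],[-1,0,0,0,0]]}'
python3 go.py 447.3 -305.5 103 161
```

```text
clock: 21.2
tcp_pos: [0.4471, -0.3057, 0.1028]
orientation: [-0.0, 0.165, 0.986, -0.001]
wrist_force: [-6.3, 2.0, 19.8]
finger_gap: 0.0166
grip_force: 91.0
t 21.2 tcp [ 447.1 -305.7  102.8] yaw 160.97 F [-6.3  2.  19.8] gap 16.6 grip 91.0
roll -0.0 shift units [-0.    0.01 -0.  ] min rows 1
```

Force rises against a stop, so it's bottomed. Release, measure, go to the long one.

```bash
python3 -m handwheel '{"deltas":[[-1,0,0,-0.05,0],[1,0,0,0,0],[1,0,0,0,0],[1,0,0,0,0],[1,0,0,0,0],[1,0,0,-0.5,0],[1,0,0,-0.9,0],[1,0,0,-0.9,0],[1,0,0,-0.2,0],[1,0,0,0,0],[1,0,0,0,0]]}' 60
python3 go.py 650.5 -212.5 200 186.7
python3 - <<'E'
from h import *
c=optics.read_camera("side"); g=c["frame"][:,:,::-1]
cv2.imwrite("pics/s6.png",cv2.resize(g[95:185,300:410],None,fx=6.5,fy=6.5,interpolation=cv2.INTER_CUBIC))
o=np.asarray(c["origin"])
for e in brass(c,(320,135,385,175)):
    d=ray(c,e[0])[1][0]; print(e,[((o+d*((y-o[1])/d[1]))*1000).round(1) for y in(-.328,-.283)])
E
```

```text
clock: 22.58
tcp_pos: [0.4469, -0.305, 0.2012]
orientation: [-0.001, 0.165, 0.986, 0.001]
wrist_force: [-0.5, -0.2, 0.4]
finger_gap: 0.0855
grip_force: 0.0
t 22.57 tcp [ 446.9 -305.   201.2] yaw 160.98 F [-0.5 -0.2  0.4] gap 85.5 grip 0.0
roll -2.57 shift units [-5.32  1.7   0.03] min rows 6
(array([366.5, 152. ]), np.int32(6)) [array([ 382.1, -328. ,    8.8]), array([ 381.8, -283. ,   40.9])]
(array([369.5, 174. ]), np.int32(2)) [array([ 361.5, -328. ,  -85.7]), array([ 362.1, -283. ,  -49.6])]
```

View pics/s6.png

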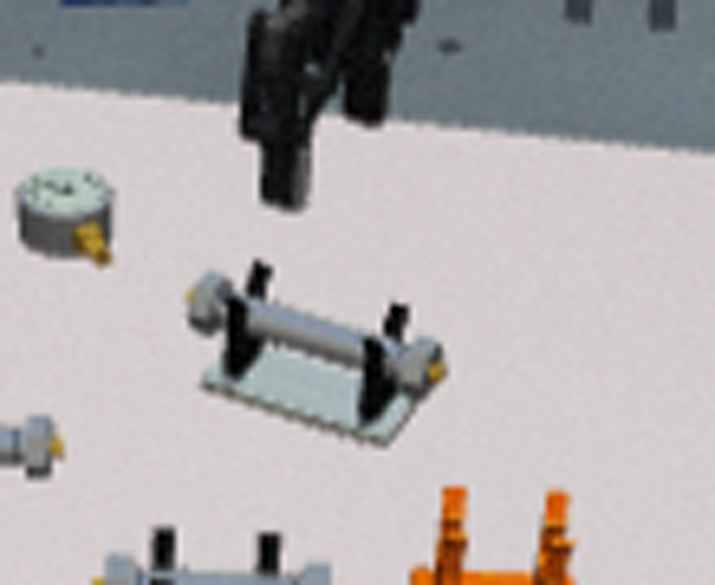

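The medium filter sits between the jaws of both clips; the near stub at crop (437,370) triangulates to z about 41 mm, so it's home. On to the long one.

```bash
python3 -m handwheel '{"deltas":[[1,0,0,0,-0.86],[1,0,0,0,-0.86],[1,0,0,0,-0.85],[1,-0.76,0.24,0,0],[1,-0.76,0.24,0,0],[1,-0.76,0.24,0,0],[1,-0.76,0.24,0,0],[1,-0.76,0.25,0.3,0],[1,-0.76,0.25,0.6,0],[1,-0.76,0.24,0.6,0],[1,0,0,0.6,0],[1,0,0,0,0],[1,0,0,0,0]]}'
python3 go.py 650.5 -212.5 77 186.7
```

```text
clock: 24.25
tcp_pos: [0.6507, -0.2135, 0.1187]
orientation: [-0.0, -0.058, 0.998, 0.0]
wrist_force: [-0.3, 0.1, 0.0]
finger_gap: 0.0854
grip_force: 0.0
t 24.25 tcp [ 650.7 -213.5  118.7] yaw -173.35 F [-0.3  0.1  0. ] gap 85.4 grip 0.0
roll -0.0 shift units [0.   0.03 1.04] min rows 2
```

```bash
python3 -m handwheel '{"deltas":[[1,0,0.02,0.5,0],[1,0,0,0.4,0],[1,0,0,0.14,0],[1,0,0,0,0],[-1,0,0,0,0],[-1,0,0,0,0],[-1,0,0,0,0],[-1,0,0,0,0],[-1,0,0,0,0],[-1,0,0,0,0]]}' 60
python3 go.py 663 11.5 200 167.1
```

```text
clock: 25.5
tcp_pos: [0.6511, -0.2126, 0.0776]
orientation: [0.0, -0.058, 0.998, -0.0]
wrist_force: [-1.5, 0.4, 5.2]
finger_gap: 0.0176
grip_force: 58.8
t 25.5 tcp [ 651.1 -212.6   77.6] yaw -173.32 F [-1.5  0.4  5.2] gap 17.6 grip 58.8
roll 1.96 shift units [ 0.96  5.53 -3.06] min rows 6
```

```bash
python3 -m handwheel '{"deltas":[[-1,0,0,-0.5,0],[-1,0,0,-0.9,0],[-1,0,0,-0.9,0],[-1,0,0,-0.8,0],[-1,0,0,0,0.98],[-1,0,0,0,0.98],[-1,0.12,0.69,0,0],[-1,0.12,0.69,0,0],[-1,0.12,0.69,0,0],[-1,0.12,0.69,0,0],[-1,0.12,0.69,0,0],[-1,0.12,0.69,0,0],[-1,0.12,0.69,0,0],[-1,0.12,0.69,0.5,0],[-1,0,0,0.5,0],[-1,0,0,0,0],[-1,0,0,0,0]]}'
python3 go.py 663 11.5 127 167.1
python3 - <<'E'
from h import *
c=optics.read_camera("side"); g=c["frame"][:,:,::-1]
cv2.imwrite("pics/s7.png",cv2.resize(g[140:240,205:315],None,fx=6,fy=6,interpolation=cv2.INTER_CUBIC))
z=(status.get_state()["tcp_pos"][2]-.063)
for e in brass(c,(205,140,315,215)): print(e,(plane(c,e[0],z)[0]*1000).round(1))
E
```

```text
clock: 27.62
tcp_pos: [0.6629, 0.0109, 0.1611]
orientation: [-0.0, 0.113, 0.994, -0.0]
wrist_force: [-0.6, -1.0, -3.3]
finger_gap: 0.0179
grip_force: 59.0
t 27.62 tcp [662.9  10.9 161.1] yaw 167.05 F [-0.6 -1.  -3.3] gap 17.9 grip 59.0
roll -0.01 shift units [-0.    0.01  0.85] min rows 1
(array([225.3, 144. ]), np.int32(27)) [ 812.5 -159.8   98.7]
(array([314., 185.]), np.int32(3)) [509.8 -22.3  98.7]
(array([284.4, 194.8]), np.int32(14)) [579.3  30.9  98.7]
```

View pics/s7.png

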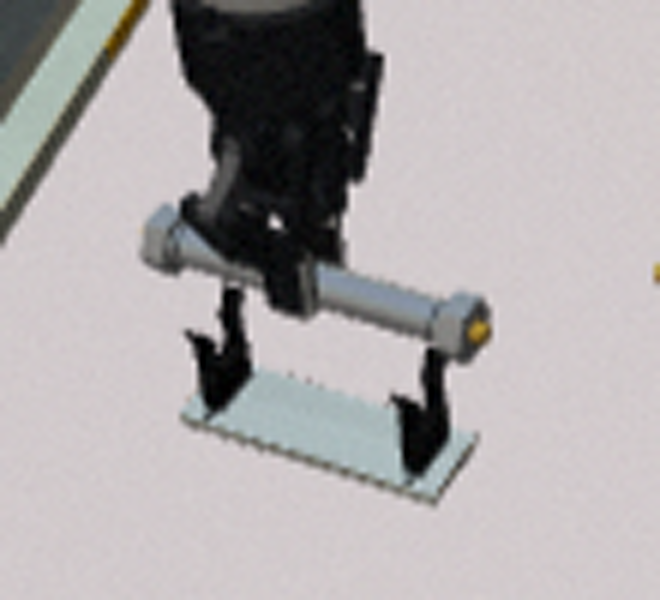

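It shows the long filter above the long holder, near stub at crop (480,330), parallel to the clips and about 2 mm short in x. I'll correct and lower it.

```bash
python3 -m handwheel '{"deltas":[[-1,-0.04,0,0.4,0],[-1,0,0,0.4,0],[-1,0,0,0.15,0],[-1,0,0,0.15,0],[-1,0,0,0,0]]}'
python3 go.py 664.5 11.5 103 167.1
```

```text
clock: 28.3
tcp_pos: [0.6651, 0.0111, 0.1174]
orientation: [0.001, 0.112, 0.994, 0.0]
wrist_force: [1.9, 2.2, -1.8]
finger_gap: 0.0178
grip_force: 59.1
t 28.3 tcp [665.1  11.1 117.4] yaw 167.09 F [ 1.9  2.2 -1.8] gap 17.8 grip 59.1
roll -0.0 shift units [0.02 0.01 0.36] min rows 1
```

```bash
python3 -m handwheel '{"deltas":[[-1,0,0,0.1,0],[-1,0,0,0.1,0],[-1,0,0,0.1,0],[-1,0,0,0.05,0],[-1,0,0,0,0]]}' 90
python3 go.py 664.5 11.5 103 167.1
```

```text
clock: 28.92
tcp_pos: [0.6641, 0.0111, 0.1036]
orientation: [-0.0, 0.112, 0.994, 0.0]
wrist_force: [-1.6, 1.5, 5.1]
finger_gap: 0.0169
grip_force: 89.3
t 28.93 tcp [664.1  11.1 103.6] yaw 167.09 F [-1.6  1.5  5.1] gap 16.9 grip 89.3
roll -0.0 shift units [-0.01  0.01  0.02] min rows 1
```

```bash
python3 -m handwheel '{"deltas":[[-1,0,0,0.06,0],[-1,0,0,0,0]]}'
python3 go.py 664.5 11.5 103 167.1
```

```text
clock: 29.18
tcp_pos: [0.664, 0.0111, 0.1034]
orientation: [0.0, 0.112, 0.994, -0.0]
wrist_force: [-6.3, 2.6, 17.5]
finger_gap: 0.0169
grip_force: 90.7
t 29.18 tcp [664.   11.1 103.4] yaw 167.09 F [-6.3  2.6 17.5] gap 16.9 grip 90.7
roll -0.0 shift units [-0.01  0.01  0.01] min rows 1
```

```bash
python3 -m handwheel '{"deltas":[[-1,0,0,-0.06,0],[1,0,0,0,0],[1,0,0,0,0],[1,0,0,0,0],[1,0,0,0,0],[1,0,0,-0.5,0],[1,0,0,-0.9,0],[1,0,0,-0.9,0],[1,0,0,-0.9,0],[1,0,0,-0.3,0],[1,0,0,0,0],[1,0,0,0,0]]}' 60
python3 go.py 300 -500 250 167.1
```

```text
clock: 30.68
tcp_pos: [0.6637, 0.011, 0.2411]
orientation: [-0.001, 0.113, 0.994, -0.0]
wrist_force: [0.0, 0.6, 0.3]
finger_gap: 0.0854
grip_force: 0.0
t 30.68 tcp [663.7  11.  241.1] yaw 167.07 F [0.  0.6 0.3] gap 85.4 grip 0.0
roll -0.0 shift units [  6.01 -14.48  -0.22] min rows 15
```

```bash
python3 -m handwheel '{"deltas":[[1,0.35,-0.85,0,0],[1,0.35,-0.85,0,0],[1,0.35,-0.85,0,0],[1,0.35,-0.85,0,0],[1,0.35,-0.85,0,0],[1,0.35,-0.85,0,0],[1,0.35,-0.85,0,0],[1,0.35,-0.85,0,0],[1,0.35,-0.85,0,0],[1,0.35,-0.85,0,0],[1,0.35,-0.85,0,0],[1,0.35,-0.85,0,0],[1,0.35,-0.85,0,0],[1,0.35,-0.85,0,0],[1,0.35,-0.85,0,0],[1,0.35,-0.85,0,0],[1,0.35,-0.85,0,0],[1,0,0,0,0],[1,0,0,0,0]]}'
python3 - <<'E'
from h import *
print(status.get_state()["wrist_force"].round(1))
c=optics.read_camera("side"); t=optics.read_camera("top")
A=cv2.resize(c["frame"][100:300,200:400],None,fx=2.9,fy=2.9,interpolation=cv2.INTER_CUBIC)
cv2.imwrite("pics/f1.png",A[:,:,::-1])
# heights of the held filters by depth along each axis (barrel top = axis+10, hex top = axis+14..16)
for nm,cc in(("top",t),("side",c)):
  v,u=np.mgrid[:400,:640]; o,d=ray(cc,np.c_[u.ravel(),v.ravel()]); P=((o+d*cc["depth"].ravel()[:,None])*1000)
  for n,x,y,a,L in(("short",468,-96,6.3,78),("medium",447.3,-305.5,-19,108),("long",663,11.5,-12.8,138)):
    w=P-[x,y,0]; r=np.radians(a); s=w[:,0]*np.cos(r)+w[:,1]*np.sin(r); q=-w[:,0]*np.sin(r)+w[:,1]*np.cos(r)
    res=[]
    for lo,hi in((-L/2-11,-L/2-1),(-L/2+18,-3),(3,L/2-18),(L/2+1,L/2+11)):
        k=(s>lo)&(s<hi)&(abs(q)<12)&(P[:,2]>20)&(P[:,2]<90); res.append((int(k.sum()),round(float(np.percentile(P[k,2],80)),1)) if k.sum() else None)
    k=(abs(q)<16)&(abs(s)<L/2+30)&(P[:,2]>28)&(P[:,2]<90); print(nm,n,res,"extent",s[k].min().round(1),s[k].max().round(1))
E
```

```text
clock: 33.05
tcp_pos: [0.3029, -0.4984, 0.2417]
orientation: [-0.001, 0.113, 0.994, 0.001]
wrist_force: [-0.4, 0.2, -0.4]
finger_gap: 0.0854
grip_force: 0.0
[-0.4  0.2 -0.4]
top short [(26, 57.0), (39, 51.8), (37, 50.0), (26, 56.5)] extent -55.3 59.0
top medium [(27, 56.4), (68, 52.5), (66, 52.1), (27, 57.2)] extent -68.2 75.4
top long [(26, 55.6), (95, 51.0), (95, 52.3), (26, 53.7)] extent -84.0 89.8
side short [(26, 52.8), (39, 48.2), (43, 47.4), (23, 53.0)] extent -58.5 54.6
side medium [(25, 51.9), (51, 47.8), (66, 47.5), (19, 52.5)] extent -72.9 68.5
side long [(29, 52.6), (104, 48.5), (113, 48.1), (25, 52.1)] extent -88.3 84.8
```

View pics/f1.png

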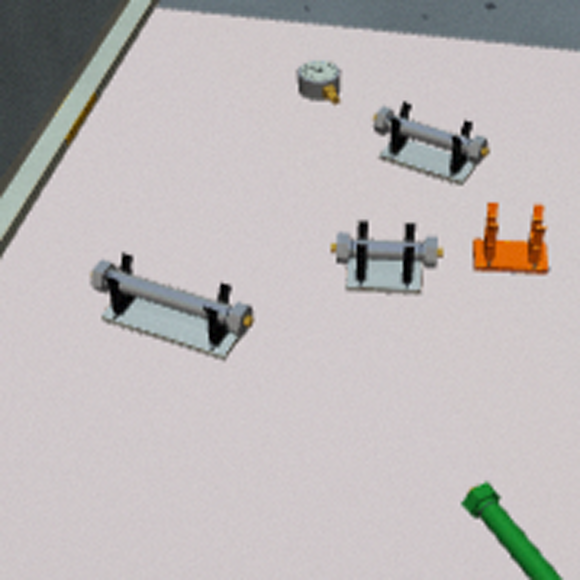

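All three filters sit level in their holders, at crop (175,290), (385,250) and (430,130), with barrel tops at 50 mm (±2 mm) in both views. The axes are therefore at 40 mm, and the hand is clear.

```bash
python3 -c "
from h import *
print(hand_in())"
```

```text
the job is handed in; nothing more can be done
None
```

All three filters are snapped home in their matching holders and released, the valve, gauge, elbow and look-alikes were not touched, and the job was handed in at about 33 s on the robot's clock.

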